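# Hand-feed one block from the magazine into the chute

## Task

Feed one block by hand: press the red palm head of the hand pump right down to its stop, hold it there a moment, then let it come fully back up, so that the feed cylinder sets the bottom yellow block out on the ledge and the next one drops into its place. Then push that block off the open side of the ledge, sliding it and not lifting it, so that it drops into the chute and comes to rest lying flat against the chute's lower stop. Feed only this one block, and leave the contactor, the screwdriver and the bin of fittings where they are.

Things in the scene. Friction and masses are not known exactly. Their poses are not given: they have to be found in the camera images.
- pump: Hand pump (palm-headed master cylinder) bolted upright to the bench: dark steel foot 90 x 90 x 10 mm, aluminium and steel body 64 mm square up to 74 mm, spring cup up to 84 mm, above it the return spring and red palm head. Origin on the bench under its vertical axis. It stands either left of the feeder, or to the right in front of the feed cylinder.
- pump_head (a joint): Travel of the red palm head: 0 = up, 0.014 m = down on its stop. A spring returns it: about 5 N starts it, about 12 N holds it down, and moving it adds drag (in all up to about 20 N at 20 mm/s). By the fluid line under the bench the feed slide follows it at once, 7.5 mm for each 1 mm.
- pump_top (a point): Centre of the flat top of the red palm head, 36 mm wide there (48 mm at its widest, 18 mm high); 119 mm above the bench when up, and it goes straight down.
- feeder: Magazine feeder fixed to the bench; steel deck, top 120 mm above the bench, x from -45 to +36 mm. Origin on the bench. +y: feed direction, from the cylinder (up to 165 mm high) through the magazine to the ledge. +x: across the ledge to the chute, away from the robot (within 0.15 rad of world x). Clear magazine tower 71 (x) by 60 mm (y), centred 67 mm along +y, top 235 mm above the bench.
- slide (a joint): Travel of the dark feed slide (44 mm wide, 20 mm high), pushed by the feed cylinder through the foot of the magazine: 0 = back, 0.105 m = fully out.
- magazine (a point): Centre of the place of the bottom block in the magazine (11 mm above the deck, 131 mm above the bench).
- ledge (a point): Where the centre of a fed block comes to lie on the ledge, 11 mm above the deck, 96 mm along +y from magazine, 66 mm beyond the magazine's front wall. A grey end stop 16 mm high stands 29 mm further along +y; the ledge is open towards -x and +x. The tall tower is near: bring a gripper's body down here with its narrow side towards the tower.
- ledge_edge (a point): Middle of the ledge's open edge above the chute, on the deck's surface (120 mm above the bench), 36 mm along the feeder's +x from ledge.
- chute: Grey sheet-metal chute fixed to the feeder: origin at the middle of the upper end of its floor, 4 mm beyond the ledge's edge and 14 mm below the deck; its +x runs down the 30 degree slope for 172 mm to a black end stop; inside width 66 mm (y), side walls and stop 30 mm high.
- chute_stop (a point): Where the centre of the block lies when it rests flat on the chute's floor against the lower stop.
- block1_mid (a point): Centre of the bottom yellow block in the magazine, the one to feed. All blocks are smooth hollow plastic, 60 mm (x) by 50 mm (y, feed direction) by 22 mm high, about 45 g.
- block2_mid (a point): Centre of the second yellow block, on top of the first at the start.
- block3_mid (a point): Centre of the third yellow block, on top of the second.
- contactor: Loose white contactor module, 70 x 45 mm, 68 mm high, standing on the bench; origin under its centre. It stands in the place (left of the feeder or right in front of the cylinder) where the pump does not. To be left alone.
- screwdriver: Loose green-handled screwdriver, 200 mm long, 26 mm thick, lying on the bench between robot and feeder, roughly along world y; origin under its middle. To be left alone.
- fittings_bin: Blue open bin of fittings, 100 x 140 mm, 50 mm high, on the left, beyond the chute's side; origin under its centre. To be left alone.
Mind the look-alikes: they are no part of the job. Leave any brown or pink look-alike of the part that bears block3_mid alone.

How it is judged (in metres and radians):
On the way, in this order (a step that is already met when the one before it is completed fails the run):
1. the palm head is down on its stop and the bottom block stands out on the ledge (value of joint pump_head above 0.0128 m and distance between block1_mid and ledge below 0.012 m), for 0.2 s.
2. the head is back up, the fed block is still on the ledge and the next block has dropped to the foot of the magazine (value of joint pump_head below 0.0015 m and distance between block1_mid and ledge below 0.02 m and distance between block2_mid and magazine below 0.007 m), for 0.2 s.
At the end, for the whole second after the job is handed in: Block 1 rests in the chute, flat on its floor (0.12 rad), centre within 14 mm of its place against the lower stop; palm head up within 1.5 mm, slide back within 10 mm; block 2 at the foot of the magazine and block 3 above it, each within 7 mm (distance between block1_mid and chute_stop below 0.014 m and angle between the z axis of block1_mid and the z axis of chute, either way round below 0.12 rad and linear speed of block1 below 0.02 m/s and value of joint pump_head below 0.0015 m and value of joint slide below 0.01 m and distance between block2_mid and magazine below 0.007 m and horizontal distance between block3_mid and magazine below 0.007 m); the robot touches nothing.
It fails at once if a second block is fed out of the magazine (y of any of block2_mid, block3_mid in the frame of feeder above 0.085 m).
It fails at once if the fed block is lifted off the ledge (more than 15 mm) (height (world z) of block1_mid above 0.146 m).
It fails at once if the contactor is moved (more than 25 mm) (distance of contactor from where it was at the start of the episode above 0.025 m).
It fails at once if the screwdriver is moved (more than 25 mm) (distance of screwdriver from where it was at the start of the episode above 0.025 m).
It fails at once if the bin of fittings is moved (more than 25 mm) (distance of fittings_bin from where it was at the start of the episode above 0.025 m).
It also fails if it takes over 61 s, if anything falls off the work surface, if the arm or the gripper's body presses on something with over 40 N, if the wrist force passes 120 N, or if a joint passes its speed limit or range.

## Robot

A 6-joint arm with a two-finger parallel gripper is mounted at the origin on the work surface. World frame = base frame: x ahead of the robot, y to its left, z up, the work surface at z = 0. Lengths are in mm, angles in rad, forces in N, time in s.
With the tool pointing down it reaches from about 375 to 925 mm from the base axis. Payload 5.7 kg.
Tool frame: the origin (TCP) lies midway between the tips of the shut fingers; the grasp point (between the pads) lies 19 mm behind it; z points along the fingers, y is the line along which they close (so a half turn about z gives the same grasp; the last joint's range is limited). The gripper opens to 88 mm and grips with 3 to 60 N. Pads are 20 mm wide; open, the fingers measure 115 mm over their backs; the gripper's body (75 mm by 178 mm) begins 61 mm behind the grasp point.
Start: joints at [-1.287, 0.359, 1.51, -0, 1.272, -0.115], TCP at [232.97, -552.89, 222.623] pointing down, gripper open.
Joint ranges: [-2.97, 2.97], [-1.01, 2.36], [0.21, 2.38], [-0.96, 4.11], [0.2, 2.71], [-2.98, 2.98]. Speed limits (rad/s): [2.39, 2.39, 3.14, 3.14, 3.14, 3.14].

## Interface

Orientations are given as a unit quaternion [w, x, y, z].
In Python, from workcell import * gives the robot as it stands.
- The arm moves only by the shell command python3 -m handwheel 'ROWS' [OPENING] [FORCE]. ROWS is JSON, a list of rows, each a list of 6 numbers: the shift along the tool's x, y, z in m, then the turn, a rotation vector about the tool's x, y, z in degrees. In form: [[tx, ty, tz, rx, ry, rz], ...]. A call has 1 to 5 rows; each row is the pose to reach, as a shift and turn from the pose commanded when the call began, along the tool's axes at that moment; what a row does not reach only later rows make up. A row lasts 1/10 s, in which the tool goes at most 50 mm and 8.59 degrees, less where a joint would pass 70% of its speed; a pose out of reach is approached as far as the arm can. A call with a gripper value outside its range is refused whole. OPENING is the opening, from 0 (shut) to 1 (fully open), set as the call begins (- or left out, the last holds). The fingers move at their own pace and stop on an object; FORCE is the grip in N (left out, the last holds). Time passes only in rows, so rows that repeat a pose let the fingers close. It gives the time, the measured TCP pose, the force, the opening and the grip force at its end, in the units of the state.
- sense(): the state, without advancing time (a new reading comes with each control period).
- camera(name): name is "side" or "top"; returns (picture, depth): 420x560x3 uint8, red, green, blue; 420x560 float32, mm along the optical axis (not along the pixel's ray), 0 where there is no reading.
- get_calibration(name): a dict with "fov_y" (degrees; the focal length in pixels is half the picture's height over the tangent of half this angle, whatever the lens; pixels are square), "cx", "cy" (the principal point, pixels), "rvec" (rotation vector, rad) and "tvec" (3), from world to camera coordinates, as OpenCV has them. Camera axes: x right, y down, z forward; pixel columns grow to the right and rows downward; lengths in mm; the calibration is good to about 2 mm. A picture is of the moment at which its call begins. get_calibration takes no time and is no camera call.
- close_job(): hands the job in; it is judged then, once.
Trained networks look in the newest picture that a camera, given by its name, has taken for a name from the list of things; names that differ only in an ending like _2 or _b are one class to them, and where a whole thing is asked for, a point or a joint stands for the part that bears it (a point fixed in the world has none). Each returns a list of dicts, best first, with "conf" (0 to 1); they miss things now and then, are a little off and sometimes report something else, mostly with a low value. They report only what shows in the picture. A call takes as long as a camera call. They do not tell look-alikes from the thing itself.
- boxes_of(camera, thing): "box" ([centre column, centre row, width, height] in pixels, round what is visible of it).
- trace(camera, thing): "mask" (420x560 bool, what is visible of it) and "box" ([centre column, centre row, width, height] in pixels, round what is visible of it).
The state is a dict: "time": time; "joint_positions": joint angles; "joint_velocities": joint speeds; "joint_efforts": joint torques, N m; "eef_pos": TCP position; "ee_rot": TCP orientation; "ft_force": force on the tool from outside, world axes, zero at the start; "ft_torque": the same for the moment, N m; "finger_gap": finger opening in mm; "grasp_force": force on a finger pad.
Only numpy, scipy, OpenCV 4.12 (cv2) and the standard library are available. Lean on these libraries where they do the work, as an engineer would, in place of code of your own. Each camera call takes 0.05 s, during which the arm holds its last target. There are 200 camera calls.

## Working session

There is one attempt and no reset: what is moved stays moved. The work goes in short steps, Python scripts to look and compute and a shell command to move; the robot and the scene stay as the last step left them, time stands still between calls to the robot, and variables do not carry over. Pictures are saved under pics/ and viewed, at most 10 in all, crops included, and the job is handed in when it is done.

```bash
mkdir -p pics
cat > h.py <<'E'
from workcell import *
import numpy as np, cv2
def cal(n):
    c=get_calibration(n); f=210/np.tan(np.radians(c["fov_y"])/2)
    return f,c["cx"],c["cy"],cv2.Rodrigues(np.array(c["rvec"],float))[0],np.array(c["tvec"],float).ravel()
def cloud(n,d):
    f,cx,cy,R,t=cal(n); v,u=np.mgrid[:420,:560]
    P=np.stack([(u-cx)/f*d,(v-cy)/f*d,d],-1)
    W=(P-t)@R; W[d==0]=np.nan; return W
E
python3 - <<'E'
from h import *
for n in("side","top"):
    p,d=camera(n); np.savez(f"{n}.npz",p=p,d=d); cv2.imwrite(f"pics/{n}.png",p[...,::-1])
    W=cloud(n,d)
    for t in("pump","pump_head","feeder","chute","block3_mid","contactor","screwdriver","fittings_bin"):
        for r in trace(n,t)[:2]:
            m=r["mask"]; Q=W[m]; Q=Q[~np.isnan(Q[:,0])]
            print(n,t,round(r["conf"],2),np.round(r["box"]),np.round(np.percentile(Q,[3,50,97],axis=0)).tolist() if len(Q) else None)
s=sense();print(s["time"],s["ee_rot"],s["ft_force"])
E
```

```text
side pump 0.72 [391. 187.  51.  58.] [[346.0, -285.0, 2.0], [385.0, -229.0, 44.0], [438.0, -206.0, 119.0]]
side pump 0.25 [237. 217.  85.  47.] [[594.0, 10.0, 28.0], [664.0, 41.0, 77.0], [748.0, 90.0, 122.0]]
side pump_head 0.73 [402. 169.  26.  18.] [[366.0, -266.0, 79.0], [386.0, -241.0, 115.0], [407.0, -227.0, 121.0]]
side feeder 0.86 [273. 188. 153. 176.] [[513.0, -338.0, 9.0], [561.0, 13.0, 110.0], [730.0, 89.0, 230.0]]
side chute 0.91 [236. 216.  84.  47.] [[593.0, 10.0, 26.0], [665.0, 43.0, 76.0], [747.0, 90.0, 121.0]]
side block3_mid 0.85 [364. 222.  30.  26.] [[400.0, -150.0, 2.0], [430.0, -114.0, 21.0], [461.0, -96.0, 24.0]]
side block3_mid 0.77 [257. 290.  32.  32.] [[527.0, 148.0, 4.0], [556.0, 180.0, 21.0], [586.0, 204.0, 24.0]]
side contactor 0.92 [274. 392.  50.  56.] [[396.0, 330.0, 6.0], [425.0, 364.0, 54.0], [461.0, 378.0, 69.0]]
side screwdriver 0.78 [377. 262.  88.  44.] [[280.0, -26.0, 0.0], [398.0, -10.0, 19.0], [459.0, 3.0, 27.0]]
side fittings_bin 0.9 [161. 314.  90.  91.] [[628.0, 222.0, 2.0], [686.0, 296.0, 22.0], [736.0, 364.0, 50.0]]
side fittings_bin 0.33
[... 684 characters left out ...]
, [681.0, -73.0, 22.0], [712.0, -42.0, 26.0]]
top block3_mid 0.81 [309. 216.  28.  34.] [[526.0, -81.0, 184.0], [553.0, -58.0, 186.0], [582.0, -35.0, 190.0]]
top contactor 0.63 [127. 274.  32.  32.] [[399.0, 326.0, 5.0], [432.0, 343.0, 61.0], [464.0, 374.0, 71.0]]
top contactor 0.23 [363. 190. 249. 115.] [[513.0, -358.0, 20.0], [571.0, -41.0, 121.0], [736.0, 82.0, 235.0]]
top screwdriver 0.55 [292. 299.  17.  85.] [[311.0, -34.0, 14.0], [409.0, -17.0, 23.0], [459.0, -3.0, 29.0]]
top fittings_bin 0.96 [152. 167.  73.  48.] [[631.0, 221.0, 1.0], [685.0, 297.0, 9.0], [733.0, 361.0, 51.0]]
0.9 [-4.26241072e-05  9.80186759e-01  1.98075529e-01  1.00513719e-05] [-0.67464154 -0.52847285 -0.26324953]
```

View pics/side.png

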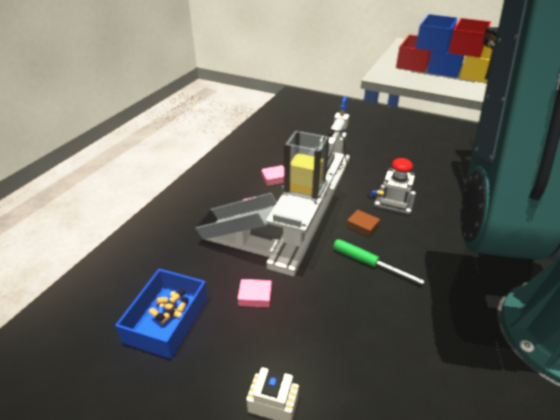

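View pics/top.png

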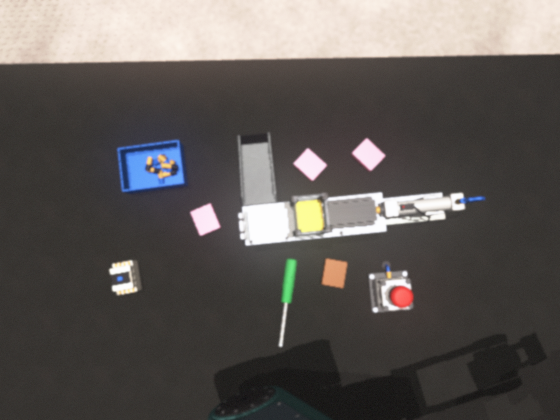

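The top view shows the pump (red head at about 400,296) to the right, in front of the cylinder. The magazine's yellow stack is at (309,216), the ledge at about (268,224), the chute above it at (257,170) and the contactor at left. Next I fit the feeder's yaw and the exact points.

```bash
cat > g.py <<'E'
from h import *
for n in("top","side"):
    z=np.load(n+".npz"); p,d=z["p"].astype(int),z["d"]; W=cloud(n,d); X,Y,Z=W[...,0],W[...,1],W[...,2]
    r,g,b=p[...,0],p[...,1],p[...,2]
    red=(r>120)&(g<70)&(b<70)&(abs(X-388)<40)&(abs(Y+249)<40)&(Z>116.5)
    print(n,"head",red.sum(),np.round(W[red].mean(0),1),cv2.minAreaRect(W[red][:,:2].astype(np.float32)))
    def rect(m,t):
        m=m.astype(np.uint8); k,l,s,c=cv2.connectedComponentsWithStats(m); i=1+np.argmax(s[1:,4])
        Q=W[l==i]; print(n,t,len(Q),cv2.minAreaRect(Q[:,:2].astype(np.float32)),np.round(np.median(Q[:,2]),1))
    reg=(X>480)&(X<640)
    rect(reg&(Z>228)&(Z<242)&(Y>-110)&(Y<0),"tower")
    rect((r>150)&(g>150)&(b<110)&(abs(Z-186)<6)&reg,"yellow")
    rect(reg&(abs(Z-120)<4)&(Y>-20)&(Y<100)&(X<605),"ledge")
    ed=[]
    for y in range(-200,80,8):
        q=W[reg&(abs(Z-120)<5)&(abs(Y-y)<4)]
        if len(q)>5: ed.append((y,q[:,0].min(),q[:,0].max()))
    ed=np.array(ed); 
    if len(ed): print("near edge", np.round(ed,0).tolist())
    q=W[reg&(Z>112)&(Z<145)]
E
python3 g.py
```

```text
top head 29 [ 386.9 -244.9  118.2] ((390.3678894042969, -248.9846649169922), (32.401668548583984, 42.54754638671875), 12.461576461791992)
top tower 425 ((554.7747192382812, -57.349674224853516), (74.41693878173828, 69.18943786621094), 4.886636734008789) 235.4
top yellow 8 ((580.348388671875, -74.65484619140625), (8.427957534790039, 2.4563984870910645), 41.07048416137695) 186.6
top ledge 1600 ((543.2188720703125, 26.296695709228516), (81.03954315185547, 99.07476043701172), 4.581539630889893) 120.5
near edge [[-200.0, 523.0, 603.0], [-192.0, 521.0, 601.0], [-184.0, 521.0, 601.0], [-176.0, 521.0, 601.0], [-168.0, 519.0, 599.0], [-160.0, 519.0, 599.0], [-152.0, 517.0, 597.0], [-144.0, 517.0, 597.0], [-136.0, 518.0, 597.0], [-128.0, 516.0, 596.0], [-120.0, 516.0, 596.0], [-112.0, 514.0, 594.0], [-104.0, 514.0, 594.0], [-96.0, 514.0, 590.0], [-88.0, 512.0, 514.0], [-64.0, 510.0, 513.0], [-32.0, 509.0, 542.0], [-24.0, 507.0, 576.0], [-16.0, 507.0, 587.0], [-8.0, 505.0, 585.0], [0.0, 505.0, 585.0], [8.0, 505.0, 635.0], [16.0, 504.0, 630.0], [24.0, 504.0, 583.0], [32.0, 504.0, 584.0], [40.0, 
[... 628 characters left out ...]
.0, 537.0], [-192.0, 521.0, 537.0], [-184.0, 521.0, 536.0], [-176.0, 519.0, 536.0], [-168.0, 519.0, 534.0], [-160.0, 519.0, 533.0], [-152.0, 517.0, 533.0], [-144.0, 517.0, 532.0], [-136.0, 516.0, 532.0], [-128.0, 516.0, 531.0], [-120.0, 515.0, 529.0], [-112.0, 514.0, 526.0], [-104.0, 514.0, 522.0], [-80.0, 512.0, 515.0], [-72.0, 511.0, 514.0], [-56.0, 510.0, 513.0], [-40.0, 509.0, 540.0], [-32.0, 508.0, 580.0], [-24.0, 506.0, 593.0], [-16.0, 506.0, 588.0], [-8.0, 506.0, 586.0], [0.0, 505.0, 585.0], [8.0, 504.0, 634.0], [16.0, 504.0, 634.0], [24.0, 503.0, 584.0], [32.0, 503.0, 584.0], [40.0, 502.0, 582.0], [48.0, 500.0, 583.0], [56.0, 501.0, 581.0], [64.0, 499.0, 580.0], [72.0, 499.0, 592.0]]
```

```bash
python3 -m handwheel '[[0.0325,-0.0277,0,0,0,0],[0.065,-0.0554,0,0,0,0],[0.0975,-0.083,0,0,0,0],[0.13,-0.1107,0,0,0,0],[0.1625,-0.1384,0,0,0,0]]' 0 20
python3 -m handwheel '[[0.0325,-0.0277,0,0,0,0],[0.065,-0.0554,0,0,0,0],[0.0975,-0.083,0,0,0,0],[0.0975,-0.083,0.03,0,0,0],[0.0975,-0.083,0.06,0,0,0]]'
python3 -m handwheel '[[0,0,0,0,0,-8],[0,0,0,0,0,-16],[0,0,0,0,0,-24],[0,0,0,0,0,-32],[0,0,0,0,0,-40]]'
python3 -m handwheel '[[0,0,0,0,0,-8],[0,0,0,0,0,-16],[0,0,0,0,0,-24],[0,0,0,0,0,-32],[0,0,0,0,0,-32]]'
python3 -c "
from workcell import *
s=sense();print(s)"
```

```text
time: 1.4
eef_pos: [329.5, -360.8, 222.8]
ee_rot: [0.0, 0.98, 0.198, 0.0]
ft_force: [0.2, 0.9, -0.4]
finger_gap: 51.4
grasp_force: 0.0
time: 1.9
eef_pos: [388.2, -247.3, 163.1]
ee_rot: [0.001, 0.98, 0.2, 0.001]
ft_force: [-0.9, -0.8, -1.1]
finger_gap: 11.4
grasp_force: 0.0
time: 2.4
eef_pos: [386.7, -247.9, 162.7]
ee_rot: [0.0, 0.852, 0.524, 0.0]
ft_force: [-0.3, 0.2, 0.1]
finger_gap: 0.5
grasp_force: 0.0
time: 2.9
eef_pos: [386.7, -248.0, 162.8]
ee_rot: [0.0, 0.676, 0.737, 0.0]
ft_force: [-0.3, 0.6, -0.5]
finger_gap: 0.4
grasp_force: 0.0
{'time': 2.9, 'joint_positions': array([-7.20785009e-01,  2.28305321e-01,  1.87762892e+00,  2.95276940e-05,
        1.03542232e+00, -8.06701259e-01]), 'joint_velocities': array([ 0.00106461,  0.00188842,  0.0006718 ,  0.00158563, -0.00060684,
        0.14475679]), 'joint_efforts': array([-3.72676877e-03, -3.81303084e+01, -2.23893070e+01,  1.77089882e-02,
        6.88392716e-02, -1.48197491e+00]), 'eef_pos': array([ 386.68584432, -247.96509264,  162.766021  ]), 'ee_rot': array([1.17742553e-04, 6.76093338e-01, 7.36815977e-01, 1.52520425e-05]), 'ft_force': array([-0.31002163,  0.56575979, -0.51125383]), 'ft_torque': array([-0.02403584, -0.05212116, -0.07322739]), 'grasp_force': 0.0, 'finger_gap': 0.3585437549631819}
```

```bash
python3 -m handwheel '[[0,0,0.014,0,0,0],[0,0,0.028,0,0,0],[0,0,0.036,0,0,0],[0,0,0.040,0,0,0],[0,0,0.040,0,0,0]]'
python3 -m handwheel '[[0,0,0.002,0,0,0],[0,0,0.003,0,0,0],[0,0,0.004,0,0,0],[0,0,0.005,0,0,0],[0,0,0.006,0,0,0]]'
python3 -m handwheel '[[0,0,0.001,0,0,0],[0,0,0.002,0,0,0],[0,0,0.003,0,0,0],[0,0,0.004,0,0,0],[0,0,0.005,0,0,0]]'
python3 -m handwheel '[[0,0,0.001,0,0,0],[0,0,0.002,0,0,0],[0,0,0.003,0,0,0],[0,0,0.004,0,0,0],[0,0,0.005,0,0,0]]'
```

```text
time: 3.4
eef_pos: [386.4, -247.7, 122.3]
ee_rot: [-0.0, 0.677, 0.736, 0.0]
ft_force: [-0.0, 0.1, 0.4]
finger_gap: 0.7
grasp_force: 0.0
time: 3.9
eef_pos: [386.9, -248.1, 117.4]
ee_rot: [0.0, 0.677, 0.736, 0.0]
ft_force: [-1.6, 1.4, 10.9]
finger_gap: 0.1
grasp_force: 5.3
time: 4.4
eef_pos: [386.9, -248.1, 112.7]
ee_rot: [0.001, 0.677, 0.736, 0.0]
ft_force: [-2.6, 2.1, 11.8]
finger_gap: 0.1
grasp_force: 6.0
time: 4.9
eef_pos: [386.9, -248.1, 107.8]
ee_rot: [0.001, 0.677, 0.736, 0.0]
ft_force: [-2.5, 2.2, 13.8]
finger_gap: 0.6
grasp_force: 6.8
```

```bash
python3 -m handwheel '[[0,0,0.001,0,0,0],[0,0,0.002,0,0,0],[0,0,0.0025,0,0,0],[0,0,0.003,0,0,0],[0,0,0.003,0,0,0]]'
python3 -m handwheel '[[0,0,0.0005,0,0,0],[0,0,0.0005,0,0,0],[0,0,0.0005,0,0,0]]'
python3 - <<'E'
from h import *
p,d=camera("top"); cv2.imwrite("pics/t2.png",cv2.resize(p[120:340,180:460,::-1],(770,605)[:2])[:600])
E
```

```text
time: 5.4
eef_pos: [386.9, -248.2, 105.2]
ee_rot: [0.001, 0.677, 0.736, 0.0]
ft_force: [-3.2, 2.9, 18.8]
finger_gap: 0.3
grasp_force: 9.1
time: 5.7
eef_pos: [387.0, -248.2, 105.1]
ee_rot: [0.001, 0.677, 0.736, 0.0]
ft_force: [-4.4, 3.8, 23.5]
finger_gap: 0.4
grasp_force: 11.9
```

View pics/t2.png

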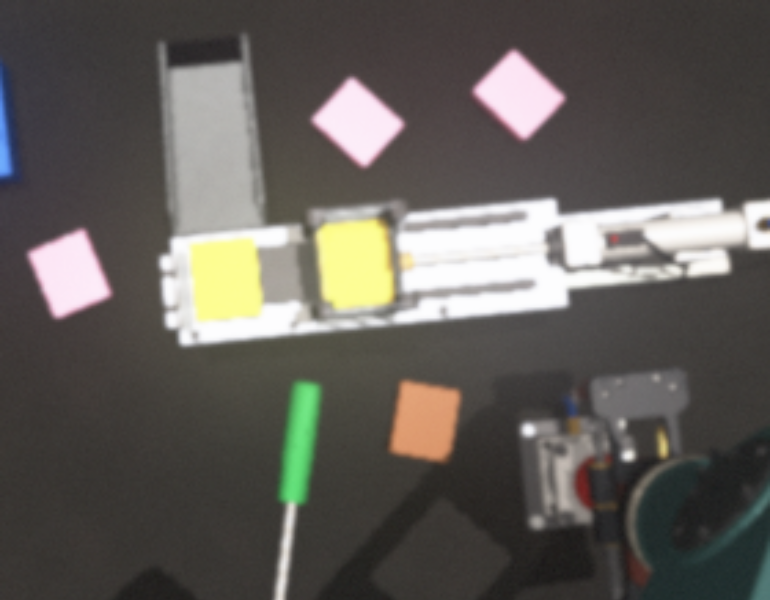

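The head is at its stop (force rose, position stopped). The block sits on the ledge (crop 226,280) with the slide out behind it. Now I release slowly.

```bash
python3 -m handwheel '[[0,0,-0.001,0,0,0],[0,0,-0.002,0,0,0],[0,0,-0.0035,0,0,0],[0,0,-0.005,0,0,0],[0,0,-0.0065,0,0,0]]'
python3 -m handwheel '[[0,0,-0.0015,0,0,0],[0,0,-0.003,0,0,0],[0,0,-0.0045,0,0,0],[0,0,-0.006,0,0,0],[0,0,-0.0075,0,0,0]]'
python3 -m handwheel '[[0,0,-0.002,0,0,0],[0,0,-0.004,0,0,0],[0,0,-0.010,0,0,0],[0,0,-0.03,0,0,0],[0,0,-0.07,0,0,0]]'
python3 -m handwheel '[[0,0,-0.05,0,0,0],[0,0,-0.09,0,0,0],[0,0,-0.09,0,0,0]]'
python3 - <<'E'
from h import *
p,d=camera("top"); np.savez("top3.npz",p=p,d=d); W=cloud("top",d); X,Y,Z=[W[...,i] for i in range(3)]; q=p.astype(int)
m=(q[...,0]>140)&(q[...,1]>130)&(q[...,2]<q[...,0]-40)&(Z>130)&(Z<200)
for nm,k in(("ledge",m&(Y>-5)),("mag",m&(Y<-15))):
    Q=W[k]; print(nm,len(Q),np.median(Q,0).round(1), cv2.minAreaRect(Q[:,:2].astype(np.float32)))
m=(q[...,0]>120)&(q[...,1]<70)&(q[...,2]<70)&(abs(X-388)<40)&(abs(Y+249)<40);print("head",m.sum(),np.nanmax(Z[m],initial=0))
cv2.imwrite("pics/t3.png",cv2.resize(p[120:340,180:460,::-1],(763,600)))
E
```

```text
time: 6.25
eef_pos: [386.9, -248.1, 110.3]
ee_rot: [0.0, 0.677, 0.736, 0.0]
ft_force: [-0.4, 0.5, 4.2]
finger_gap: 0.4
grasp_force: 2.3
time: 6.75
eef_pos: [386.8, -248.1, 117.3]
ee_rot: [0.0, 0.677, 0.736, 0.0]
ft_force: [0.7, -0.4, 2.7]
finger_gap: 0.2
grasp_force: 1.3
time: 7.25
eef_pos: [384.4, -246.1, 185.8]
ee_rot: [-0.004, 0.677, 0.736, -0.0]
ft_force: [0.0, -0.6, 0.2]
finger_gap: 0.2
grasp_force: 0.0
time: 7.55
eef_pos: [389.1, -250.0, 282.9]
ee_rot: [0.005, 0.677, 0.736, 0.0]
ft_force: [1.0, 0.2, -0.4]
finger_gap: 0.5
grasp_force: 0.0
ledge 674 [546.7  38.7 142.6] ((546.6166381835938, 38.367244720458984), (58.74879455566406, 48.54045104980469), 4.750557899475098)
mag 733 [556.2 -60.  164.3] ((560.6103515625, -120.99346160888672), (61.88761520385742, 171.52200317382812), 4.763540267944336)
head 276 123.8722304285925
```

View pics/t3.png

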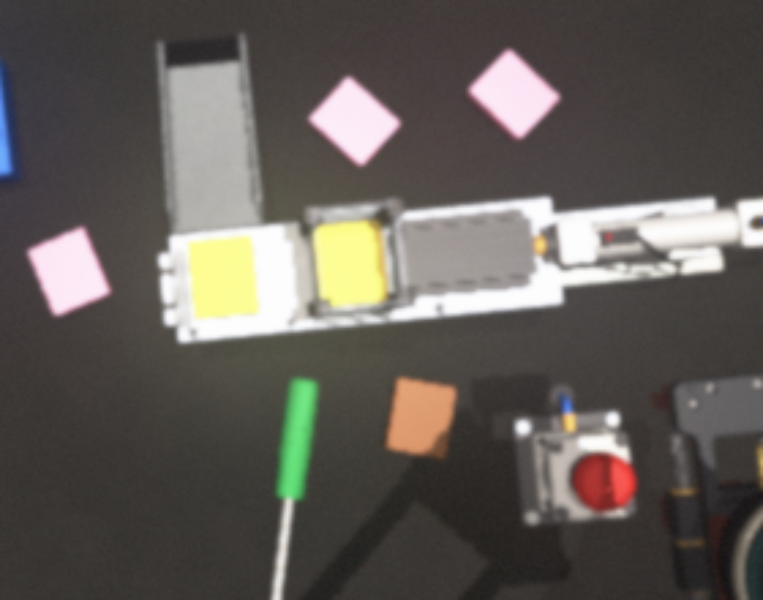

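The head is up, the slide is back (dark plate at crop 465,250), block 2 has dropped (top at 164 mm) and the fed block is on the ledge at (546.6, 38.5). I'll go behind it next.

```bash
python3 -m handwheel '[[0.0389,0.0176,0,0,0,0],[0.0778,0.0353,0,0,0,0],[0.1167,0.0529,0,0,0,0],[0.1556,0.0705,0,0,0,0],[0.1945,0.0881,0,0,0,0]]'
python3 -m handwheel '[[0.0389,0.0176,0,0,0,0],[0.0777,0.0353,0,0,0,0],[0.0777,0.0353,0.03,0,0,0],[0.0777,0.0353,0.07,0,0,0],[0.0777,0.0353,0.07,0,0,0]]'
python3 -m handwheel '[[0,0,0,0,0,0],[0,0,0,0,0,0]]'
```

```text
time: 8.1
eef_pos: [456.8, -44.7, 275.5]
ee_rot: [-0.001, 0.677, 0.736, -0.001]
ft_force: [1.5, -0.3, 0.3]
finger_gap: 0.4
grasp_force: 0.0
time: 8.6
eef_pos: [481.2, 34.6, 201.7]
ee_rot: [-0.005, 0.676, 0.737, -0.004]
ft_force: [-0.7, -0.3, -0.4]
finger_gap: 0.5
grasp_force: 0.0
time: 8.8
eef_pos: [487.2, 33.4, 208.3]
ee_rot: [0.0, 0.677, 0.736, 0.0]
ft_force: [1.3, -0.2, -0.5]
finger_gap: 0.4
grasp_force: 0.0
```

```bash
python3 -m handwheel '[[0,0,0.025,0,0,0],[0,0,0.05,0,0,0],[0,0,0.07,0,0,0],[0,0,0.081,0,0,0],[0,0,0.081,0,0,0]]'
python3 -m handwheel '[[0,0.006,0,0,0,0],[0,0.012,0,0,0,0],[0,0.016,0,0,0,0],[0,0.020,0,0,0,0],[0,0.024,0,0,0,0]]'
python3 -m handwheel '[[0,0.005,0,0,0,0],[0,0.010,0,0,0,0],[0,0.015,0,0,0,0],[0,0.020,0,0,0,0],[0,0.025,0,0,0,0]]'
python3 - <<'E'
from h import *
p,d=camera("side"); cv2.imwrite("pics/s4.png",cv2.resize(p[110:310,160:440,::-1],(784,560)))
E
```

```text
time: 9.3
eef_pos: [486.5, 33.5, 126.1]
ee_rot: [-0.0, 0.677, 0.736, -0.0]
ft_force: [-1.2, -0.3, 0.1]
finger_gap: 0.6
grasp_force: 0.0
time: 9.8
eef_pos: [511.0, 35.8, 126.5]
ee_rot: [0.0, 0.677, 0.736, 0.0]
ft_force: [-0.5, 0.5, 1.2]
finger_gap: 0.3
grasp_force: 0.1
time: 10.3
eef_pos: [535.8, 37.9, 126.1]
ee_rot: [-0.0, 0.677, 0.736, -0.0]
ft_force: [0.2, 1.4, -0.1]
finger_gap: 0.2
grasp_force: 0.1
```

View pics/s4.png

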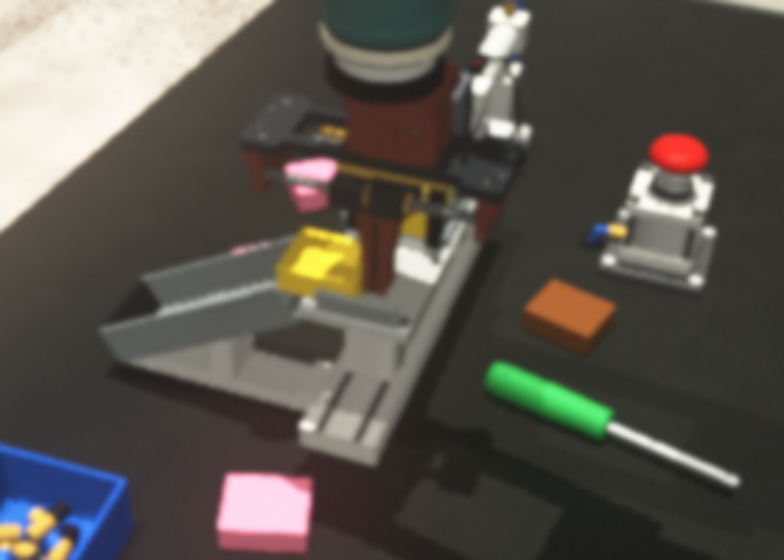

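The block (crop 320,262) stands straight at the edge with the finger behind it. I'll push on.

```bash
python3 -m handwheel '[[0,0.006,0,0,0,0],[0,0.012,0,0,0,0],[0,0.018,0,0,0,0],[0,0.024,0,0,0,0],[0,0.030,0,0,0,0]]'
python3 -m handwheel '[[0,0.004,0,0,0,0],[0,0.006,0,0,0,0],[0,0.006,0,0,0,0],[0,0.006,0,0,0,0]]'
python3 - <<'E'
from h import *
p,d=camera("side"); cv2.imwrite("pics/s5.png",cv2.resize(p[110:310,160:440,::-1],(784,560)))
E
```

```text
time: 10.85
eef_pos: [565.9, 40.5, 126.2]
ee_rot: [-0.0, 0.677, 0.736, 0.0]
ft_force: [-0.0, -0.6, 0.5]
finger_gap: 0.6
grasp_force: 0.0
time: 11.25
eef_pos: [571.0, 41.0, 126.1]
ee_rot: [-0.0, 0.677, 0.736, -0.0]
ft_force: [0.3, -0.6, 0.1]
finger_gap: 0.2
grasp_force: 0.0
```

View pics/s5.png

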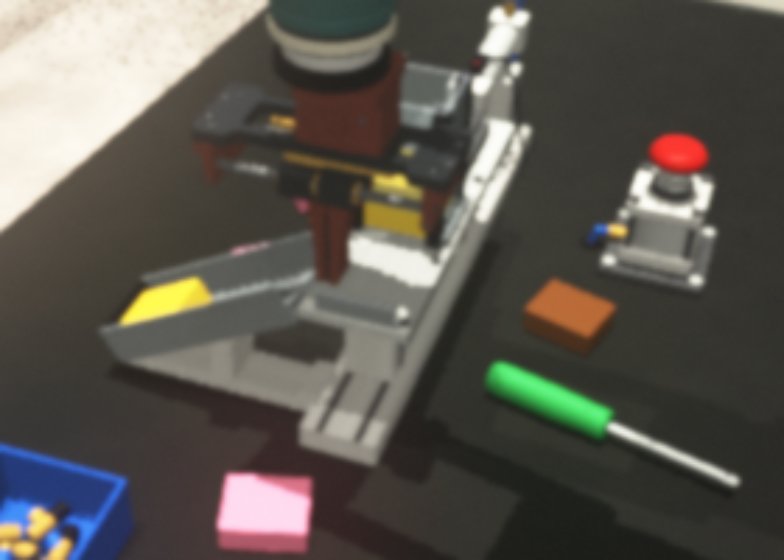

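The block has slid to the lower stop (crop 165,302). I'll raise the arm clear and check the block's position from the top.

```bash
python3 -m handwheel '[[0,-0.005,-0.02,0,0,0],[0,-0.02,-0.05,0,0,0],[0,-0.04,-0.09,0,0,0],[0,-0.08,-0.12,0,0,0],[0,-0.12,-0.14,0,0,0]]'
python3 -m handwheel '[[0,0,0,0,0,0],[0,0,0,0,0,0],[0,0,0,0,0,0]]'
python3 - <<'E'
from h import *
p,d=camera("top"); W=cloud("top",d); X,Y,Z=[W[...,i] for i in range(3)]; q=p.astype(int)
y=(q[...,0]>140)&(q[...,1]>130)&(q[...,2]<q[...,0]-40)
Q=W[y&(X>640)&(Y>10)&(Y<100)]; c=Q.mean(0); n=np.linalg.svd(Q-c)[2][2]; n*=np.sign(n[2])
print(len(Q),"block1 centre",(c-11*n).round(1),"expected 714.6 52.6 44.5; tilt",np.degrees(np.arccos(n[2])).round(1))
Q=W[y&(X<600)&(Y<-20)&(Y>-100)];print("mag",len(Q),np.median(Q,0).round(1) if len(Q) else 0)
m=(q[...,0]>120)&(q[...,1]<70)&(q[...,2]<70)&(abs(X-388)<40)&(abs(Y+249)<40);print("head",m.sum(),np.nanmedian(Z[m]))
cv2.imwrite("pics/t6.png",p[...,::-1])
E
```

```text
time: 11.8
eef_pos: [451.5, 30.6, 268.3]
ee_rot: [0.001, 0.676, 0.736, 0.001]
ft_force: [-0.4, -0.6, -0.2]
finger_gap: 0.4
grasp_force: 0.0
time: 12.1
eef_pos: [452.3, 30.8, 265.8]
ee_rot: [0.0, 0.677, 0.736, 0.0]
ft_force: [0.2, -0.5, -0.7]
finger_gap: 0.7
grasp_force: 0.0
627 block1 centre [708.7  52.2  44. ] expected 714.6 52.6 44.5; tilt 23.6
mag 777 [554.  -56.4 164.7]
head 84 116.44697588640913
```

View pics/t6.png

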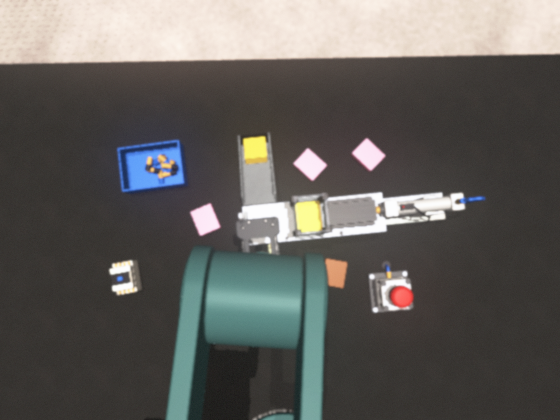

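The block lies square at the chute's lower end (256,150). The 23.6° tilt may be skewed by side-face pixels, so I'll refit it robustly in both views.

Run:
```python
from h import *
a=np.radians(4.75); ch=np.array([np.cos(a),np.sin(a),0])
for n in("top","side"):
    p,d=camera(n); W=cloud(n,d); X,Y,Z=[W[...,i] for i in range(3)]; q=p.astype(int)
    y=(q[...,0]>120)&(q[...,1]>100)&(q[...,2]<q[...,0]*.6)&(X>640)&(Y>10)&(Y<100)
    y=cv2.erode(y.astype(np.uint8),np.ones((3,3)))>0
    Q=W[y]; rng=np.random.default_rng(0); best=None
    for _ in range(500):
        A=Q[rng.choice(len(Q),3,False)]; v=np.cross(A[1]-A[0],A[2]-A[0]); v/=np.linalg.norm(v)+1e-9
        i=abs((Q-A[0])@v)<1.5
        if best is None or i.sum()>best.sum(): best=i
    P=Q[best]; c=P.mean(0); v=np.linalg.svd(P-c)[2][2]; v*=np.sign(v[2])
    ref=np.array([.5*ch[0],.5*ch[1],.866])
    print(n,len(Q),len(P),"centre",(c-11*v).round(1),"tilt",np.degrees(np.arccos(v[2])).round(1),"angle to chute normal",np.arccos(v@ref).round(3))
    s=(Q-[546.7,38.6,0])@ch
    print([(int(k),Q[abs(s-k)<3][:,2].mean().round(1)) for k in range(140,206,8) if (abs(s-k)<3).any()])
```

```text
top 442 259 centre [713.7  53.   45.6] tilt 30.7 angle to chute normal 0.023
[(140, np.float64(58.3)), (148, np.float64(67.7)), (156, np.float64(64.9)), (164, np.float64(60.7)), (172, np.float64(55.5)), (180, np.float64(51.0)), (188, np.float64(46.3)), (196, np.float64(42.0))]
side 215 175 centre [712.1  48.6  46.3] tilt 30.0 angle to chute normal 0.015
[(140, np.float64(57.5)), (148, np.float64(66.8)), (156, np.float64(64.5)), (164, np.float64(60.6)), (172, np.float64(55.4)), (180, np.float64(50.6)), (188, np.float64(45.6)), (196, np.float64(41.4))]
```

It lies flat (30° tilt) and within about 2 mm of the stop position, and the arm is clear.

```bash
python3 -c "
from workcell import *
print(close_job())"
```

```text
the job is handed in; nothing more can be done
None
```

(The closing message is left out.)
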